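Press a snap-in bearing cap home with a hand pusher

ROBOT

A 7-joint arm with a two-finger parallel gripper is mounted at the origin on a cart in front of the work surface, level with it; the furniture and walls round the work are solid. World frame = base frame: x ahead of the robot, y to its left, z up, the work surface at z = 0. Lengths are in m, angles in rad, forces in N, time in s.
With the tool pointing down it reaches from about 0.425 to 0.925 m from the base axis. Payload 6.8 kg.
Tool frame: the origin (TCP) lies between the finger pads; the fingertips stand 11 mm ahead of it and the grasp point (between the pads) lies 8 mm behind it; z points along the fingers, y is the line along which they close (so a half turn about z gives the same grasp; the last joint's range is limited). The gripper opens to 85 mm and grips with 20 to 120 N. Pads are 22 mm wide; open, the fingers measure 114 mm over their backs; the gripper's body (76 mm by 85 mm) begins 54 mm behind the grasp point. The pads swing forward as they close: fully open they stand 13 mm farther back than shut.
Start: joints at [-1.286, 0.477, 0.022, 1.555, -0.011, 1.109, -0.083], TCP at [0.258, 0.624, 0.242] pointing down, gripper open.
Joint ranges: [-2.96, 2.96], [-0.34, 2.1], [-1.41, 1.46], [0.24, 2.44], [-1.37, 4.51], [0.17, 1.92], [-2.96, 2.96]. Speed limits (rad/s): [2.39, 2.39, 3.14, 3.14, 3.14, 3.14, 3.14].

INTERFACE

Orientations are given as a rotation vector (axis times angle).
In Python, from bench import r gives the robot as it stands.
- The arm moves only by the tool send_rows, never from a script. Its argument "deltas" is a list of rows, each an object of numbers: "dx", "dy", "dz": the shift along the world's x, y, z in mm; "rx", "ry", "rz": the turn, a rotation vector about the world's x, y, z in degrees. A call has 1 to 5 rows; each row is the pose to reach, as a shift and turn from the pose commanded when the call began; what a row does not reach only later rows make up. A row lasts 1/12 s, in which the tool goes at most 41.7 mm and 7.16 degrees, less where a joint would pass 70% of its speed; a pose out of reach is approached as far as the arm can. A call with a gripper value outside its range is refused whole. "jaw" is the finger opening in mm, from 0 to 85.4, set as the call begins (left out, the last holds). The fingers move at their own pace and stop on an object; "newtons" is the grip in N (left out, the last holds). Time passes only in rows, so rows that repeat a pose let the fingers close. It gives the time, the measured TCP pose, the force, the opening and the grip force at its end, in the units of the state.
- r.get_obs(): the state, without advancing time (a new reading comes with each control period).
- r.grab_frame(name): name is "scene" or "top" or "wrist"; returns a dict with "frame" (420x560x3 uint8, blue, green, red), "z_map" (420x560 float32, m along the optical axis (not along the pixel's ray), 0 where there is no reading), "vertical_fov" (degrees; the focal length in pixels is half the picture's height over the tangent of half this angle, whatever the lens; pixels are square), "cx", "cy" (the principal point, pixels), "xyz" and "orientation" of the camera in the world. Camera axes: x right, y down, z forward; pixel columns grow to the right and rows downward; lengths in m; the calibration is good to about 2 mm. A picture is of the moment at which its call begins.
- r.hand_in(): hands the job in; it is judged then, once.
The state is a dict: "clock": time; "joints": joint angles; "qvel": joint speeds; "tau": joint torques, N m; "tcp_pos": TCP position; "orientation": TCP orientation; "contact_force": force on the tool from outside, world axes, zero at the start; "moment": the same for the moment, N m; "grip_width": finger opening in m; "gripper_force": force on a finger pad.
Only numpy, scipy, OpenCV 4.12 (cv2) and the standard library are available. Lean on these libraries where they do the work, as an engineer would, in place of code of your own. Each camera call takes 0.05 s, during which the arm holds its last target. There are 200 camera calls.

TASK

One of the two bearing housings on the right of the bench still has its cap standing proud in the bore. Take the hand pusher from its stand and press that cap straight down with the pusher's nose until it snaps in and you feel it firmly on its seat, flush with the housing (the push rises again past 10 N after the snap; never push harder than 30 N), then put the pusher back upright in its stand. Do not touch the cap with the gripper and leave the finished housing alone.

Things in the scene. Friction and masses are not known exactly. Their poses are not given: they have to be found in the camera images.
- housing_a: The bearing housing still to be finished: fixed steel block 80 x 80 x 34 mm; origin at the centre of its underside, on the bench, z up, x and y along its sides. Four sprung steel balls in the bore wall, on its x and y axes, hold the waiting cap up; pressed down, the cap pushes them aside and they spring out again over its rim.
- housing_a_mouth (a point): Centre of that block's round bore at its top face, 34 mm above the bench; z up. Bore 42 mm wide, 22 mm deep down to a sprung seat plate that gives 1 mm for each 8 N. The push on the cap rises to about 8 to 12 N in the first 2 mm of travel, falls to almost nothing while the rim slides past the balls (click), and rises again by 8 N a mm once the cap stands on its seat.
- cap: The loose aluminium cap waiting in that bore: round rim 40 mm wide, 9 mm thick, with a round hub 25 mm wide on top, 22 mm high in all. Origin at the centre of its underside, z up.
- cap_top (a point): Centre of the flat top of the cap's hub, z up. At the start it stands about 15 mm above the bore's mouth, the cap resting on the four balls; fully home it is level with the mouth (the rim is then on its seat, below the balls).
- housing_b: The finished bearing housing: an identical fixed block whose cap is already home and flush. Origin at the centre of its underside.
- stand_top (a point): The pusher's stand: fixed grey block 56 x 56 mm, 46 mm high, with an upright round hole 28 mm wide and 42 mm deep. This point is the centre of the hole's mouth, level with the top face; z up. To its left a steel riser, 380 mm tall with parts on it, fills x > 0.52 m, y from -0.05 to 0.21 m: go round it.
- pusher_grip (a point): The hand pusher, upright in its stand at the start. This point is on its axis half-way up its black handle (26 mm in diameter, 64 mm long), 38 mm above the underside of the round collar below the handle; z up along the handle, away from the nose.
- pusher: The same pusher; origin at the centre of the underside of its collar (40 mm wide, 6 mm thick), which lies on the stand's top face while the round steel nose (20 mm in diameter) hangs in the hole. The nose is screwed in or out from job to job: its tip is 13 to 37 mm below the collar's underside, is not reported, and does not move under load.

How it is judged:
By the outcome, as a careful person would: the job done as asked, in the order asked, and still so for the second after the job is handed in, with the robot touching nothing.
It also fails if it takes over 58 s, if anything falls off the work surface, if the arm or the gripper's body presses on something with over 40 N, if the wrist force passes 120 N, or if a joint passes its speed limit or range.

## Working session

There is one attempt and no reset: what is moved stays moved. The work goes in short steps, Python scripts to look and compute and a tool call to move; the robot and the scene stay as the last step left them, time stands still between calls to the robot, and variables do not carry over. Pictures are saved under pics/ and viewed, at most 10 in all, crops included, and the job is handed in when it is done.

Besides the shell and the picture viewer there is one more tool, called by a JSON object that holds its "op" and its "data", one argument or row to a line. send_rows: Moves the arm, as the interface text tells. Its arguments: {"type":"object","properties":{"deltas":{"type":"array","items":{"type":"object","properties":{"dx":{"type":"number"},"dy":{"type":"number"},"dz":{"type":"number"},"rx":{"type":"number"},"ry":{"type":"number"},"rz":{"type":"number"}}}},"jaw":{"type":"number"},"newtons":{"type":"number"}},"required":["deltas"]}

```bash
mkdir -p pics
cat > h.py <<'E'
import numpy as np, cv2
from scipy.spatial.transform import Rotation as R
from bench import r
def rot(o):
    o=np.array(o,float)
    return o if o.shape==(3,3) else (R.from_quat(o).as_matrix() if o.size==4 else R.from_rotvec(o).as_matrix())
def cloud(f):
    h,w=f["z_map"].shape; fl=h/2/np.tan(np.radians(f["vertical_fov"])/2)
    v,u=np.mgrid[:h,:w]; z=f["z_map"]
    p=np.stack([(u-f["cx"])/fl*z,(v-f["cy"])/fl*z,z],-1)
    return p@rot(f["orientation"]).T+np.array(f["xyz"])
E
python3 - <<'E'
from h import *
print(r.get_obs())
for n in("scene","top","wrist"):
    f=r.grab_frame(n); cv2.imwrite(f"pics/{n}0.png",f["frame"]); np.savez(f"{n}0.npz",**f)
    print(n,f["vertical_fov"],f["cx"],f["cy"],f["xyz"],f["orientation"],(f["z_map"]>0).mean())
a,b=cv2.imread("pics/scene0.png"),cv2.imread("pics/top0.png")
E
```

```text
{'clock': 0.0, 'joints': array([-1.28609015,  0.47779134,  0.02231806,  1.55645748, -0.01151215,
        1.10931611, -0.08308036]), 'qvel': array([ 8.52181136e-04, -5.80782714e-05,  5.44919952e-04, -9.83829566e-04,
        1.07457795e-03, -1.04231466e-03,  7.29367928e-04]), 'tau': array([ 7.23651337e-04, -5.96459091e+01,  1.60765573e+00, -2.81192422e+01,
        1.24157500e-02,  9.33847041e-03,  8.92821731e-06]), 'tcp_pos': array([0.25815308, 0.62305468, 0.24132861]), 'orientation': array([-6.12926484e-01, -3.08097023e+00,  2.87166160e-03]), 'contact_force': array([ 0.02025448, -0.53480551,  1.57255745]), 'moment': array([-0.03836565, -0.00840969,  0.01617067]), 'gripper_force': 0.0, 'grip_width': 0.08514600753123076}
scene 53.395581438707744 278.3366850128509 211.5030603969886 [ 0.09538577 -0.63931818  0.70050439] [-2.18925013  1.04238936 -0.42410326] 0.9959056122448979
top 45.95601182104644 280.87858322477246 199.97834984334332 [ 0.50280347 -0.28841533  0.92478967] [-2.17284099  2.1934637  -0.08748371] 0.9960416666666667
wrist 71.83275159537064 280.53544755554145 208.60350068939326 [0.19497876 0.64806557 0.37288023] [2.41590384 1.61499917 0.21995855] 0.9956207482993197
```

View pics/scene0.png

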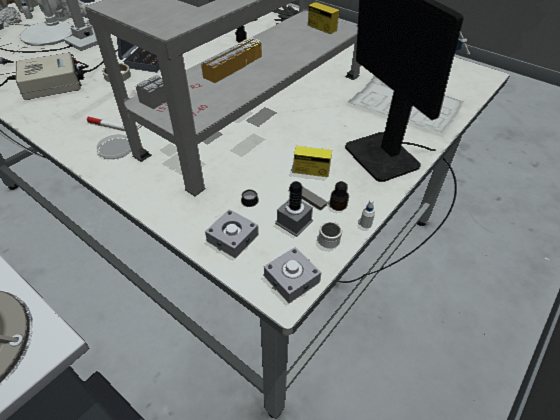

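View pics/top0.png

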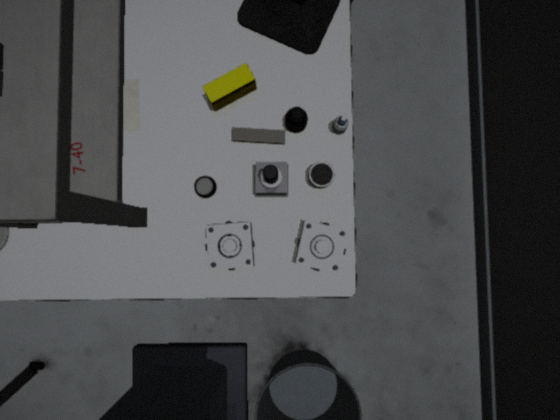

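The scene view shows the pusher at (295,195) in its stand (294,215), with housings at (232,232) and (292,274). In the top view the stand is at (270,178), and the housings are at (230,245) and (321,246).

Run:
```python
from h import *
f=dict(np.load("top0.npz")); P=cloud(f)
g=dict(np.load("scene0.npz")); Q=cloud(g)
def rep(P,name,zlo,zhi,c,rad):
    m=(P[...,2]>zlo)&(P[...,2]<zhi)&(np.hypot(P[...,0]-c[0],P[...,1]-c[1])<rad)
    p=P[m]
    if len(p)<5: print(name,len(p));return
    q=p[:,:2]; rc=cv2.minAreaRect((q*1000).astype(np.float32))
    print(name,len(p),"mean",p.mean(0).round(4),"mid",((q.max(0)+q.min(0))/2).round(4),"rect",np.round(rc[0],1),np.round(rc[1],1),round(rc[2],1),"zmed",np.median(p[:,2]).round(4), "z95",np.percentile(p[:,2],95).round(4))
for nm,(u,v) in dict(hL=(230,245),hR=(321,246),st=(270,178),cup=(320,175)).items():
    c=P[v,u]; print(nm,c.round(4)); c=c[:2]
    for k,X in (("top",P),("scn",Q)):
        rep(X,nm+k+" bench",-.02,.01,c,.1)
        rep(X,nm+k+" face",.022,.042,c,.062)
        rep(X,nm+k+" proud",.044,.06,c,.03)
        if nm=="st":
            rep(X,"stface"+k,.038,.0485,c,.05); rep(X,"collar"+k,.049,.056,c,.03); rep(X,"handle"+k,.06,.11,c,.04); rep(X,"htop"+k,.11,.2,c,.04)
```

```text
hL [ 0.4919 -0.1992  0.0342]
hLtop bench 7020 mean [ 0.4913 -0.2008  0.0007] mid [ 0.4922 -0.1988] rect [ 492.2 -198.7] [198.8 197. ] 89.4 zmed 0.0008 z95 0.0035
hLtop face 1911 mean [ 0.4919 -0.1974  0.0339] mid [ 0.4921 -0.1967] rect [ 492.  -196.6] [87.1 86.2] 89.2 zmed 0.0345 z95 0.0375
hLtop proud 0
hLscn bench 3693 mean [ 0.4808 -0.2108  0.0009] mid [ 0.4917 -0.1992] rect [ 491.6 -199. ] [199.1 198.3] 38.9 zmed 0.0009 z95 0.0033
hLscn face 1249 mean [ 0.4871 -0.2007  0.0332] mid [ 0.4896 -0.1984] rect [ 488.9 -199.4] [86.1 85.9] 4.1 zmed 0.0343 z95 0.0368
hLscn proud 0
hR [ 0.4888 -0.361   0.0483]
hRtop bench 6043 mean [ 0.4888 -0.3471  0.0006] mid [ 0.4913 -0.346 ] rect [ 491.2 -345.8] [195.1 166.7] 0.2 zmed 0.0007 z95 0.0033
hRtop face 1883 mean [ 0.4888 -0.362   0.0346] mid [ 0.4887 -0.3625] rect [ 488.8 -362. ] [87.  87.7] 82.4 zmed 0.0348 z95 0.0377
hRtop proud 156 mean [ 0.4889 -0.3621  0.049 ] mid [ 0.4888 -0.362 ] rect [ 488.8 -361.9] [23.7 23.9] 45.9 zmed 0.049 z95 0.0516
hRscn bench 4274 mean [ 0.4751 -0.3587 -0.    ] mid [ 0.4898 -0.3459] rect [ 489.8 -345.9] [197.6 
[... 2014 characters left out ...]
6092 -0.2743  0.1152] mid [ 0.61   -0.2735] rect [ 610.2 -272.8] [23.6 23.5] 73.9 zmed 0.1157 z95 0.1178
cup [ 0.6163 -0.3622  0.0364]
cuptop bench 6325 mean [ 0.6176 -0.358   0.0007] mid [ 0.62   -0.3491] rect [ 620.  -349.1] [192.6 160.2] 0.1 zmed 0.0007 z95 0.0036
cuptop face 541 mean [ 0.6187 -0.3634  0.0376] mid [ 0.6191 -0.3632] rect [ 619.2 -363.1] [45.4 45.9] 89.1 zmed 0.0377 z95 0.0403
cuptop proud 0
cupscn bench 3463 mean [ 6.183e-01 -3.653e-01  3.000e-04] mid [ 0.6217 -0.3487] rect [ 623.2 -351.1] [164.  186.8] 87.3 zmed 0.0004 z95 0.0041
cupscn face 399 mean [ 0.6133 -0.3634  0.0354] mid [ 0.6166 -0.3439] rect [ 621.3 -344.5] [87.2 46.3] 78.4 zmed 0.0371 z95 0.0393
cupscn proud 0
```

{"op": "send_rows", "data": {
  "deltas": [
    {"dx":14,"dy":-28,"dz":26,"rz":-6},
    {"dx":28,"dy":-56,"dz":52,"rz":-12},
    {"dx":42,"dy":-84,"dz":78,"rz":-18},
    {"dx":56,"dy":-112,"dz":104,"rz":-24},
    {"dx":70,"dy":-140,"dz":130,"rz":-30}
  ],
  "jaw": 85
}}

```text
$.deltas[0]: bad value
```

{"op": "send_rows", "data": {
  "deltas": [
    {"dx":18,"dy":-33,"dz":16,"rz":-6},
    {"dx":36,"dy":-66,"dz":32,"rz":-12},
    {"dx":54,"dy":-99,"dz":48,"rz":-18},
    {"dx":72,"dy":-132,"dz":64,"rz":-24},
    {"dx":90,"dy":-165,"dz":80,"rz":-30}
  ]
}}

```text
$.deltas[0]: bad value
```

{"op": "send_rows", "data": {
  "deltas": [
    {"dx":4,"dy":-41,"dz":4,"rz":-2},
    {"dx":8,"dy":-82,"dz":8,"rz":-4},
    {"dx":12,"dy":-123,"dz":12,"rz":-6},
    {"dx":16,"dy":-164,"dz":16,"rz":-8},
    {"dx":20,"dy":-205,"dz":20,"rz":-10}
  ]
}}

```text
$.deltas[0]: bad value
```

{"op": "send_rows", "data": {
  "deltas": [
    {"dx":14,"dy":-28,"dz":26,"rx":0,"ry":0,"rz":-6},
    {"dx":28,"dy":-56,"dz":52,"rx":0,"ry":0,"rz":-12},
    {"dx":42,"dy":-84,"dz":78,"rx":0,"ry":0,"rz":-18},
    {"dx":56,"dy":-112,"dz":104,"rx":0,"ry":0,"rz":-24},
    {"dx":70,"dy":-140,"dz":130,"rx":0,"ry":0,"rz":-30}
  ],
  "jaw": 85
}}

```text
clock: 0.57
tcp_pos: [0.3288, 0.4819, 0.3732]
orientation: [-1.397, -2.814, 0.001]
contact_force: [1.1, 0.9, 0.9]
grip_width: 0.085
gripper_force: 0.0
```

{"op": "send_rows", "data": {
  "deltas": [
    {"dx":18,"dy":-33,"dz":16,"rx":0,"ry":0,"rz":-6},
    {"dx":36,"dy":-66,"dz":32,"rx":0,"ry":0,"rz":-12},
    {"dx":54,"dy":-99,"dz":48,"rx":0,"ry":0,"rz":-18},
    {"dx":72,"dy":-132,"dz":64,"rx":0,"ry":0,"rz":-24},
    {"dx":90,"dy":-165,"dz":80,"rx":0,"ry":0,"rz":-30}
  ]
}}

```text
clock: 0.98
tcp_pos: [0.4188, 0.3166, 0.453]
orientation: [-2.077, -2.356, 0.0]
contact_force: [1.1, 0.6, 0.0]
grip_width: 0.0847
gripper_force: 0.0
```

{"op": "send_rows", "data": {
  "deltas": [
    {"dx":4,"dy":-41,"dz":4,"rx":0,"ry":0,"rz":-2},
    {"dx":8,"dy":-82,"dz":8,"rx":0,"ry":0,"rz":-4},
    {"dx":12,"dy":-123,"dz":12,"rx":0,"ry":0,"rz":-6},
    {"dx":16,"dy":-164,"dz":16,"rx":0,"ry":0,"rz":-8},
    {"dx":20,"dy":-205,"dz":20,"rx":0,"ry":0,"rz":-10}
  ]
}}

```text
clock: 1.4
tcp_pos: [0.438, 0.1114, 0.4724]
orientation: [-2.271, -2.17, -0.0]
contact_force: [0.4, 0.2, 0.6]
grip_width: 0.0849
gripper_force: 0.0
```

{"op": "send_rows", "data": {
  "deltas": [
    {"dx":0,"dy":-41,"dz":0,"rx":0,"ry":0,"rz":0},
    {"dx":0,"dy":-82,"dz":0,"rx":0,"ry":0,"rz":0},
    {"dx":0,"dy":-123,"dz":0,"rx":0,"ry":0,"rz":0},
    {"dx":0,"dy":-164,"dz":0,"rx":0,"ry":0,"rz":0},
    {"dx":0,"dy":-205,"dz":0,"rx":0,"ry":0,"rz":0}
  ]
}}

```text
clock: 1.82
tcp_pos: [0.4376, -0.0936, 0.4722]
orientation: [-2.269, -2.172, -0.001]
contact_force: [0.8, 0.7, 0.3]
grip_width: 0.0847
gripper_force: 0.0
```

{"op": "send_rows", "data": {
  "deltas": [
    {"dx":24,"dy":-25,"dz":-22,"rx":0,"ry":0,"rz":0},
    {"dx":48,"dy":-50,"dz":-44,"rx":0,"ry":0,"rz":0},
    {"dx":72,"dy":-75,"dz":-66,"rx":0,"ry":0,"rz":0},
    {"dx":96,"dy":-100,"dz":-88,"rx":0,"ry":0,"rz":0},
    {"dx":120,"dy":-125,"dz":-110,"rx":0,"ry":0,"rz":0}
  ]
}}

```text
clock: 2.23
tcp_pos: [0.5597, -0.2172, 0.3607]
orientation: [-2.268, -2.174, 0.0]
contact_force: [0.2, 2.4, 2.2]
grip_width: 0.0847
gripper_force: 0.0
```

Run:
```python
from h import *
o=r.get_obs(); print(o["tcp_pos"],o["orientation"],o["joints"])
f=r.grab_frame("wrist"); P=cloud(f); cv2.imwrite("pics/w1.png",f["frame"])
def rep(nm,zlo,zhi,c,rad):
    p=P[(P[...,2]>zlo)&(P[...,2]<zhi)&(np.hypot(P[...,0]-c[0],P[...,1]-c[1])<rad)]
    if len(p)<9: print(nm,len(p));return
    rc=cv2.minAreaRect((p[:,:2]*1000).astype(np.float32)); print(nm,len(p),p.mean(0).round(4),np.round(rc[0],1),np.round(rc[1],1),np.median(p[:,2]).round(4))
rep("htop",.108,.125,(.612,-.273),.03); rep("stface",.040,.049,(.612,-.273),.05); rep("collar",.0495,.057,(.612,-.273),.03)
rep("cap",.044,.06,(.488,-.362),.03); rep("bottle",.02,.15,(.7,-.32),.04)
print(rot(o["orientation"]).round(3))
```

```text
[ 0.55968574 -0.21716663  0.36065552] [-2.26780691e+00 -2.17385088e+00  3.04761334e-04] [-0.42900975  0.36468353  0.94081251  1.63090966 -0.30343609  1.30190338
  0.51985869]
htop 266 [ 0.6106 -0.2732  0.1149] [ 610.8 -273.8] [24.5 23.6] 0.1153
stface 639 [ 0.6088 -0.2677  0.0456] [ 611.3 -274.5] [56.4 56.4] 0.0457
collar 206 [ 0.6087 -0.2677  0.0519] [ 609.3 -270.6] [39.2 30.1] 0.0518
cap 167 [ 0.487  -0.3633  0.048 ] [ 486.9 -363.7] [24.2 23.9] 0.048
bottle 617 [ 0.7156 -0.3155  0.0487] [ 718.8 -318.2] [41.6 35.2] 0.0473
[[ 0.042  0.999 -0.   ]
 [ 0.999 -0.042 -0.   ]
 [-0.    -0.    -1.   ]]
```

{"op": "send_rows", "data": {
  "deltas": [
    {"dx":18,"dy":-18,"dz":-32,"rx":0,"ry":0,"rz":0},
    {"dx":36,"dy":-36,"dz":-64,"rx":0,"ry":0,"rz":0},
    {"dx":53,"dy":-54,"dz":-96,"rx":0,"ry":0,"rz":0},
    {"dx":53,"dy":-54,"dz":-136,"rx":0,"ry":0,"rz":0},
    {"dx":53,"dy":-54,"dz":-176,"rx":0,"ry":0,"rz":0}
  ]
}}

```text
clock: 2.7
tcp_pos: [0.6116, -0.272, 0.1843]
orientation: [2.27, 2.17, -0.001]
contact_force: [0.9, 0.0, -0.8]
grip_width: 0.085
gripper_force: 0.0
```

{"op": "send_rows", "data": {
  "deltas": [
    {"dx":0,"dy":0,"dz":0,"rx":0,"ry":0,"rz":0},
    {"dx":0,"dy":0,"dz":0,"rx":0,"ry":0,"rz":0}
  ]
}}

```text
clock: 2.87
tcp_pos: [0.6102, -0.2696, 0.1848]
orientation: [-2.267, -2.169, 0.004]
contact_force: [0.9, -1.6, 0.3]
grip_width: 0.0845
gripper_force: 0.0
```

Run:
```python
from h import *
o=r.get_obs(); print(o["tcp_pos"],o["orientation"],o["joints"],o["contact_force"])
f=r.grab_frame("wrist"); P=cloud(f); cv2.imwrite("pics/w2.png",f["frame"])
p=P[(abs(P[...,2]-.115)<.006)&(np.hypot(P[...,0]-.611,P[...,1]+.273)<.03)]
rc=cv2.minAreaRect((p[:,:2]*1000).astype(np.float32)); print(len(p),p.mean(0),rc)
```

```text
[ 0.61024879 -0.26958933  0.1848404 ] [-2.26661545 -2.16944004  0.00350702] [-0.20380734  0.64357275  0.79397493  1.66399907 -0.51202234  1.0591398
  0.7061799 ] [ 0.85507433 -1.55572337  0.30031872]
893 [ 0.6114038  -0.2731517   0.11510627] ((611.357421875, -274.7275695800781), (25.062191009521484, 25.341123580932617), 13.598623275756836)
```

{"op": "send_rows", "data": {
  "deltas": [
    {"dx":0,"dy":0,"dz":-35,"rx":0,"ry":0,"rz":0},
    {"dx":0,"dy":0,"dz":-65,"rx":0,"ry":0,"rz":0},
    {"dx":0,"dy":0,"dz":-90,"rx":0,"ry":0,"rz":0},
    {"dx":0,"dy":0,"dz":-108,"rx":0,"ry":0,"rz":0},
    {"dx":0,"dy":0,"dz":-108,"rx":0,"ry":0,"rz":0}
  ]
}}

```text
clock: 3.33
tcp_pos: [0.6116, -0.2695, 0.0781]
orientation: [-2.267, -2.173, -0.0]
contact_force: [-0.4, -0.4, -0.9]
grip_width: 0.0851
gripper_force: 0.0
```

{"op": "send_rows", "data": {
  "deltas": [
    {"dx":0,"dy":0,"dz":0,"rx":0,"ry":0,"rz":0},
    {"dx":0,"dy":0,"dz":0,"rx":0,"ry":0,"rz":0}
  ]
}}

```text
clock: 3.5
tcp_pos: [0.6133, -0.2714, 0.0818]
orientation: [2.266, 2.17, 0.003]
contact_force: [-0.2, 0.7, 0.5]
grip_width: 0.0848
gripper_force: 0.0
```

Run:
```python
from h import *
o=r.get_obs(); print(o["tcp_pos"],o["orientation"],o["contact_force"])
for n in("scene","wrist"):
    f=r.grab_frame(n); cv2.imwrite(f"pics/{n}3.png",f["frame"])
a=cv2.imread("pics/scene3.png")[130:310,180:400]; b=cv2.imread("pics/wrist3.png")
a=cv2.resize(a,(440,360)); b=cv2.resize(b,(350,360)); cv2.imwrite("pics/c3.png",np.hstack([a,b]))
o=r.get_obs(); print(o["tcp_pos"],o["orientation"])
```

```text
[ 0.61334825 -0.27137362  0.08176215] [2.26584462 2.16962456 0.00333683] [-0.16194222  0.65050672  0.47399864]
[ 0.61298305 -0.27121792  0.08120979] [2.26642677 2.16986863 0.003149  ]
```

View pics/c3.png

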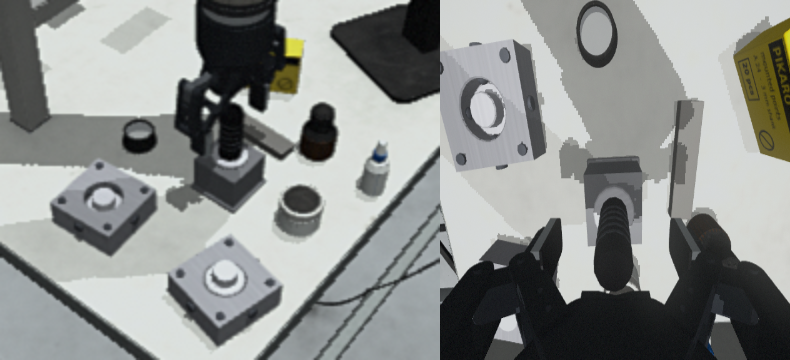

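The left half shows the fingers either side of the black handle. In the wrist half the handle (615,245) sits between the two open pads, so I'll close the gripper.

{"op": "send_rows", "data": {
  "deltas": [
    {"dx":0,"dy":0,"dz":0,"rx":0,"ry":0,"rz":0},
    {"dx":0,"dy":0,"dz":0,"rx":0,"ry":0,"rz":0},
    {"dx":0,"dy":0,"dz":0,"rx":0,"ry":0,"rz":0},
    {"dx":0,"dy":0,"dz":0,"rx":0,"ry":0,"rz":0},
    {"dx":0,"dy":0,"dz":0,"rx":0,"ry":0,"rz":0}
  ],
  "jaw": 10,
  "newtons": 100
}}

```text
clock: 4.02
tcp_pos: [0.6114, -0.2704, 0.0784]
orientation: [2.269, 2.172, 0.0]
contact_force: [-0.8, 0.7, 9.6]
grip_width: 0.0251
gripper_force: 32.8
```

{"op": "send_rows", "data": {
  "deltas": [
    {"dx":0,"dy":0,"dz":0,"rx":0,"ry":0,"rz":0},
    {"dx":0,"dy":0,"dz":0,"rx":0,"ry":0,"rz":0},
    {"dx":0,"dy":0,"dz":0,"rx":0,"ry":0,"rz":0},
    {"dx":0,"dy":0,"dz":0,"rx":0,"ry":0,"rz":0},
    {"dx":0,"dy":0,"dz":0,"rx":0,"ry":0,"rz":0}
  ]
}}

```text
clock: 4.43
tcp_pos: [0.6116, -0.2705, 0.0786]
orientation: [2.269, 2.172, 0.0]
contact_force: [-0.7, 0.4, 5.3]
grip_width: 0.0239
gripper_force: 97.9
```

{"op": "send_rows", "data": {
  "deltas": [
    {"dx":0,"dy":0,"dz":10,"rx":0,"ry":0,"rz":0},
    {"dx":0,"dy":0,"dz":25,"rx":0,"ry":0,"rz":0},
    {"dx":0,"dy":0,"dz":45,"rx":0,"ry":0,"rz":0},
    {"dx":0,"dy":0,"dz":65,"rx":0,"ry":0,"rz":0},
    {"dx":0,"dy":0,"dz":90,"rx":0,"ry":0,"rz":0}
  ]
}}

```text
clock: 4.85
tcp_pos: [0.6106, -0.2701, 0.1691]
orientation: [-2.269, -2.171, 0.002]
contact_force: [-0.6, 0.5, -2.3]
grip_width: 0.0239
gripper_force: 98.1
```

{"op": "send_rows", "data": {
  "deltas": [
    {"dx":0,"dy":0,"dz":15,"rx":0,"ry":0,"rz":0},
    {"dx":0,"dy":0,"dz":20,"rx":0,"ry":0,"rz":0},
    {"dx":0,"dy":0,"dz":20,"rx":0,"ry":0,"rz":0},
    {"dx":0,"dy":0,"dz":20,"rx":0,"ry":0,"rz":0}
  ]
}}

```text
clock: 5.18
tcp_pos: [0.611, -0.2699, 0.1877]
orientation: [-2.269, -2.172, 0.0]
contact_force: [0.2, 0.4, -2.4]
grip_width: 0.0243
gripper_force: 98.2
```

Run:
```python
from h import *
o=r.get_obs(); t=o["tcp_pos"]; print(t,o["orientation"],o["joints"],o["contact_force"])
S={}
for n in("scene","top","wrist"):
    f=r.grab_frame(n); cv2.imwrite(f"pics/{n}4.png",f["frame"]); P=cloud(f); np.savez(f"{n}4.npz",**f)
    if n=="scene":
        d=np.hypot(P[...,0]-t[0],P[...,1]-t[1]); 
        for z in np.arange(t[2]-.08,t[2]+.02,.004):
            p=P[(d<.03)&(abs(P[...,2]-z)<.002)]
            # width across the view direction
            if len(p)>2:
                v=p.mean(0)-f["xyz"]; s=np.array([-v[1],v[0]])/np.hypot(*v[:2]); q=p[:,:2]@s; print(round(z-t[2],3),len(p),p.mean(0).round(4),round(np.ptp(q),4),(((q.max()+q.min())/2)-t[:2]@s).round(4))
a=cv2.imread("pics/scene4.png")[60:240,200:420]; b=cv2.imread("pics/wrist4.png")
cv2.imwrite("pics/c4.png",np.hstack([cv2.resize(a,(440,360)),cv2.resize(b,(350,360))]))
```

```text
[ 0.61102144 -0.26988184  0.1876631 ] [-2.26851793e+00 -2.17185792e+00  5.34817154e-05] [-0.20540618  0.64036699  0.79665403  1.66258191 -0.51201464  1.06037112
  0.70639185] [ 0.21766725  0.35603369 -2.44478412]
-0.06 3 [ 0.609  -0.2782  0.1294] 0.014 -0.004
-0.056 13 [ 0.6043 -0.2751  0.1323] 0.0163 -0.0007
-0.052 14 [ 0.6062 -0.2769  0.1359] 0.0183 -0.0017
-0.048 14 [ 0.6052 -0.2758  0.1394] 0.0181 -0.0015
-0.044 10 [ 0.6052 -0.2773  0.1434] 0.016 -0.0024
-0.04 6 [ 0.6034 -0.2775  0.1464] 0.0119 -0.0024
-0.032 10 [ 0.5984 -0.2789  0.1563] 0.0334 -0.003
-0.028 80 [ 0.6035 -0.278   0.1604] 0.038 -0.0025
-0.024 46 [ 0.6041 -0.2785  0.1627] 0.0358 -0.0035
-0.02 22 [ 0.6038 -0.2782  0.1677] 0.0254 -0.0024
-0.016 19 [ 0.6046 -0.2806  0.172 ] 0.0211 -0.0044
-0.012 14 [ 0.6049 -0.2805  0.1761] 0.0309 0.0007
-0.008 17 [ 0.6032 -0.28    0.1795] 0.0267 -0.0013
-0.004 25 [ 0.6025 -0.2792  0.184 ] 0.036 -0.0001
0.0 32 [ 0.5988 -0.2773  0.1877] 0.038 0.001
0.004 37 [ 0.6    -0.277   0.1918] 0.0397 0.0002
0.008 31 [ 0.6016 -0.2782  0.1959] 0.0396 0.0003
0.012 39 [ 0.6008 -0.277   0.1997] 0.0411 -0.0004
0.016 34 [ 0.599  -0.2773  0.2038] 0.041 -0.0002
```

View pics/c4.png

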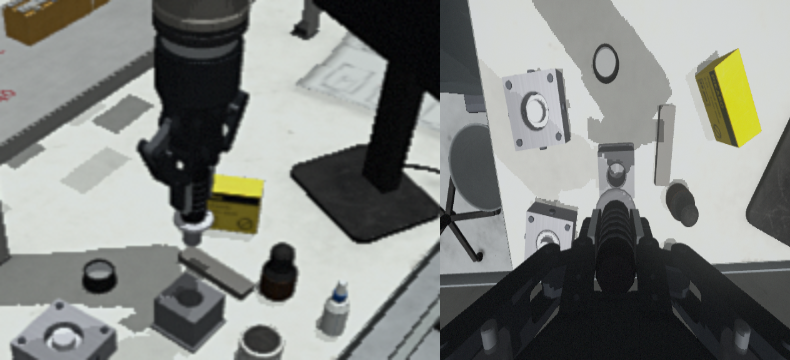

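{"op": "send_rows", "data": {
  "deltas": [
    {"dx":-25,"dy":-18,"dz":0,"rx":0,"ry":0,"rz":0},
    {"dx":-55,"dy":-40,"dz":0,"rx":0,"ry":0,"rz":0},
    {"dx":-85,"dy":-61,"dz":0,"rx":0,"ry":0,"rz":0},
    {"dx":-110,"dy":-79,"dz":0,"rx":0,"ry":0,"rz":0},
    {"dx":-124,"dy":-89,"dz":0,"rx":0,"ry":0,"rz":0}
  ]
}}

```text
clock: 5.75
tcp_pos: [0.4826, -0.362, 0.1877]
orientation: [-2.274, -2.165, 0.004]
contact_force: [0.5, 0.1, -0.9]
grip_width: 0.024
gripper_force: 98.3
```

{"op": "send_rows", "data": {
  "deltas": [
    {"dx":0,"dy":0,"dz":-15,"rx":0,"ry":0,"rz":0},
    {"dx":0,"dy":0,"dz":-30,"rx":0,"ry":0,"rz":0},
    {"dx":0,"dy":0,"dz":-45,"rx":0,"ry":0,"rz":0},
    {"dx":0,"dy":0,"dz":-50,"rx":0,"ry":0,"rz":0},
    {"dx":0,"dy":0,"dz":-50,"rx":0,"ry":0,"rz":0}
  ]
}}

```text
clock: 6.17
tcp_pos: [0.4863, -0.3585, 0.1364]
orientation: [-2.267, -2.17, 0.002]
contact_force: [0.2, -0.7, -1.9]
grip_width: 0.0238
gripper_force: 98.3
```

Run:
```python
from h import *
o=r.get_obs(); t=o["tcp_pos"]; print(t,o["orientation"],o["joints"],o["contact_force"])
f=r.grab_frame("scene"); cv2.imwrite("pics/scene5.png",f["frame"]); P=cloud(f)
d=np.hypot(P[...,0]-.4855,P[...,1]+.3625)
for z in np.arange(.03,.125,.003):
    p=P[(d<.03)&(abs(P[...,2]-z)<.0015)]
    if len(p)>2:
        v=p.mean(0)-f["xyz"]; s=np.array([-v[1],v[0]])/np.hypot(*v[:2]); q=p[:,:2]@s; print(round(z,3),len(p),p.mean(0).round(4),round(np.ptp(q),4),(((q.max()+q.min())/2)-t[:2]@s).round(4))
cv2.imwrite("pics/c5.png",cv2.resize(f["frame"][180:320,200:390],(760,560),interpolation=cv2.INTER_NEAREST))
```

```text
[ 0.48628308 -0.35854908  0.13638542] [-2.26693395e+00 -2.16971118e+00  2.06106442e-03] [-0.02236808  0.60118552  0.77424597  1.85882186 -0.52688331  0.902849
  0.95996156] [ 0.16969594 -0.69936951 -1.89998441]
0.03 3 [ 0.4824 -0.3568  0.0304] 0.0375 -0.0025
0.033 182 [ 0.4808 -0.3655  0.0335] 0.0586 -0.0034
0.036 258 [ 0.4831 -0.3645  0.0356] 0.0569 -0.0024
0.039 22 [ 0.4797 -0.3647  0.0382] 0.0348 -0.0033
0.042 14 [ 0.48   -0.3678  0.0422] 0.0233 -0.0033
0.045 15 [ 0.481  -0.3672  0.0452] 0.0232 -0.0032
0.048 69 [ 0.4854 -0.3618  0.0485] 0.0213 -0.0021
0.051 37 [ 0.4879 -0.3644  0.0501] 0.0231 -0.0032
0.078 6 [ 0.4812 -0.3655  0.0785] 0.0149 -0.0023
0.081 9 [ 0.4793 -0.3638  0.0814] 0.015 -0.0003
0.084 9 [ 0.4816 -0.3659  0.0844] 0.0186 -0.0021
0.087 11 [ 0.4803 -0.3657  0.087 ] 0.0165 -0.003
0.09 7 [ 0.4784 -0.3652  0.0897] 0.0112 -0.0003
0.105 11 [ 0.4732 -0.3682  0.1055] 0.0345 -0.0007
0.108 57 [ 0.4789 -0.3685  0.1086] 0.0381 -0.0023
0.111 84 [ 0.4802 -0.367   0.1107] 0.0383 -0.0021
0.114 12 [ 0.4794 -0.3669  0.1139] 0.0323 -0.0031
0.117 14 [ 0.4791 -0.3682  0.1169] 0.0195 -0.004
0.12 9 [ 0.4791 -0.3696  0.1201] 0.014 -0.0049
0.123 11 [ 0.48   -0.3701  0.1231] 0.0158 -0.0057
```

View pics/c5.png

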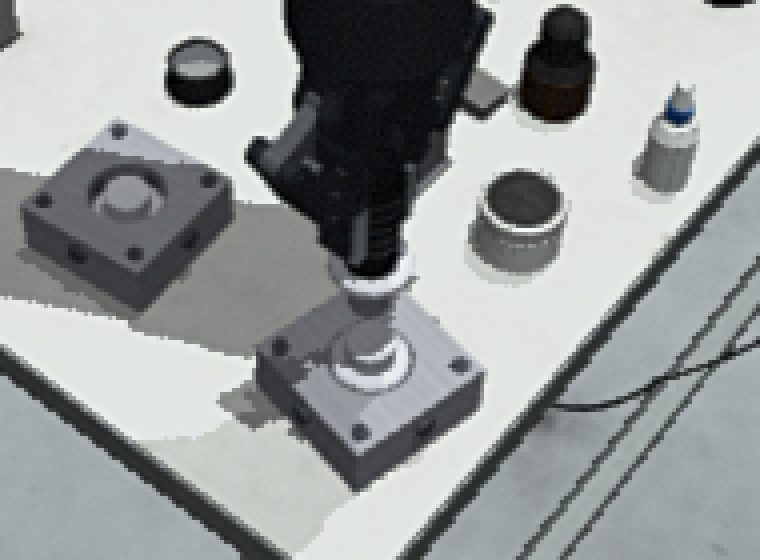

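The nose is directly over the hub (nose about (375,335), hub about (372,350) in the crop), roughly 28 mm above it and within about 1 mm sideways. I'll approach slowly.

{"op": "send_rows", "data": {
  "deltas": [
    {"dx":0,"dy":0,"dz":-8,"rx":0,"ry":0,"rz":0},
    {"dx":0,"dy":0,"dz":-16,"rx":0,"ry":0,"rz":0},
    {"dx":0,"dy":0,"dz":-22,"rx":0,"ry":0,"rz":0},
    {"dx":0,"dy":0,"dz":-24,"rx":0,"ry":0,"rz":0},
    {"dx":0,"dy":0,"dz":-24,"rx":0,"ry":0,"rz":0}
  ]
}}

```text
clock: 6.63
tcp_pos: [0.487, -0.3591, 0.1136]
orientation: [-2.269, -2.172, 0.001]
contact_force: [-0.0, -0.1, -1.7]
grip_width: 0.0238
gripper_force: 98.4
```

{"op": "send_rows", "data": {
  "deltas": [
    {"dx":0,"dy":0,"dz":-1,"rx":0,"ry":0,"rz":0},
    {"dx":0,"dy":0,"dz":-1.5,"rx":0,"ry":0,"rz":0},
    {"dx":0,"dy":0,"dz":-2,"rx":0,"ry":0,"rz":0},
    {"dx":0,"dy":0,"dz":-2,"rx":0,"ry":0,"rz":0}
  ]
}}

```text
clock: 6.97
tcp_pos: [0.4875, -0.3594, 0.1124]
orientation: [2.269, 2.172, 0.0]
contact_force: [0.0, -0.1, -1.6]
grip_width: 0.0238
gripper_force: 98.4
```

{"op": "send_rows", "data": {
  "deltas": [
    {"dx":0,"dy":0,"dz":-0.5,"rx":0,"ry":0,"rz":0},
    {"dx":0,"dy":0,"dz":-1,"rx":0,"ry":0,"rz":0},
    {"dx":0,"dy":0,"dz":-1,"rx":0,"ry":0,"rz":0}
  ]
}}

```text
clock: 7.22
tcp_pos: [0.4874, -0.3593, 0.1113]
orientation: [-2.269, -2.172, -0.0]
contact_force: [0.5, -0.1, -2.5]
grip_width: 0.0238
gripper_force: 98.4
```

{"op": "send_rows", "data": {
  "deltas": [
    {"dx":0,"dy":0,"dz":-0.5,"rx":0,"ry":0,"rz":0},
    {"dx":0,"dy":0,"dz":-1,"rx":0,"ry":0,"rz":0},
    {"dx":0,"dy":0,"dz":-1,"rx":0,"ry":0,"rz":0}
  ]
}}

```text
clock: 7.47
tcp_pos: [0.4873, -0.3594, 0.1102]
orientation: [-2.269, -2.172, 0.0]
contact_force: [-0.1, 1.0, -2.6]
grip_width: 0.0237
gripper_force: 98.4
```

{"op": "send_rows", "data": {
  "deltas": [
    {"dx":0,"dy":0,"dz":-0.5,"rx":0,"ry":0,"rz":0},
    {"dx":0,"dy":0,"dz":-1,"rx":0,"ry":0,"rz":0},
    {"dx":0,"dy":0,"dz":-1,"rx":0,"ry":0,"rz":0}
  ]
}}

```text
clock: 7.72
tcp_pos: [0.4873, -0.3594, 0.1092]
orientation: [-2.269, -2.172, 0.0]
contact_force: [0.1, 0.8, -2.3]
grip_width: 0.0236
gripper_force: 98.4
```

{"op": "send_rows", "data": {
  "deltas": [
    {"dx":0,"dy":0,"dz":-0.5,"rx":0,"ry":0,"rz":0},
    {"dx":0,"dy":0,"dz":-1,"rx":0,"ry":0,"rz":0},
    {"dx":0,"dy":0,"dz":-1,"rx":0,"ry":0,"rz":0}
  ]
}}

```text
clock: 7.97
tcp_pos: [0.4873, -0.3593, 0.1082]
orientation: [-2.269, -2.172, 0.0]
contact_force: [1.0, -0.0, -2.7]
grip_width: 0.024
gripper_force: 98.4
```

{"op": "send_rows", "data": {
  "deltas": [
    {"dx":0,"dy":0,"dz":-0.5,"rx":0,"ry":0,"rz":0},
    {"dx":0,"dy":0,"dz":-1,"rx":0,"ry":0,"rz":0},
    {"dx":0,"dy":0,"dz":-1,"rx":0,"ry":0,"rz":0}
  ]
}}

```text
clock: 8.22
tcp_pos: [0.4875, -0.3596, 0.1077]
orientation: [2.269, 2.172, 0.0]
contact_force: [-0.9, -0.7, 2.8]
grip_width: 0.0237
gripper_force: 98.8
```

{"op": "send_rows", "data": {
  "deltas": [
    {"dx":0,"dy":0,"dz":-0.5,"rx":0,"ry":0,"rz":0},
    {"dx":0,"dy":0,"dz":-1,"rx":0,"ry":0,"rz":0},
    {"dx":0,"dy":0,"dz":-1,"rx":0,"ry":0,"rz":0}
  ]
}}

```text
clock: 8.47
tcp_pos: [0.4877, -0.3598, 0.1067]
orientation: [2.269, 2.171, 0.0]
contact_force: [-1.1, 1.3, 3.5]
grip_width: 0.0243
gripper_force: 98.9
```

{"op": "send_rows", "data": {
  "deltas": [
    {"dx":0,"dy":0,"dz":-0.5,"rx":0,"ry":0,"rz":0},
    {"dx":0,"dy":0,"dz":-1,"rx":0,"ry":0,"rz":0},
    {"dx":0,"dy":0,"dz":-1,"rx":0,"ry":0,"rz":0}
  ]
}}

```text
clock: 8.72
tcp_pos: [0.4875, -0.3596, 0.1055]
orientation: [2.269, 2.172, 0.0]
contact_force: [-0.8, 0.4, 1.1]
grip_width: 0.0236
gripper_force: 98.9
```

{"op": "send_rows", "data": {
  "deltas": [
    {"dx":0,"dy":0,"dz":-0.5,"rx":0,"ry":0,"rz":0},
    {"dx":0,"dy":0,"dz":-1,"rx":0,"ry":0,"rz":0},
    {"dx":0,"dy":0,"dz":-1,"rx":0,"ry":0,"rz":0}
  ]
}}

```text
clock: 8.97
tcp_pos: [0.4875, -0.3594, 0.1042]
orientation: [2.269, 2.172, -0.0]
contact_force: [-0.8, -0.5, 1.0]
grip_width: 0.0238
gripper_force: 98.9
```

{"op": "send_rows", "data": {
  "deltas": [
    {"dx":0,"dy":0,"dz":-0.5,"rx":0,"ry":0,"rz":0},
    {"dx":0,"dy":0,"dz":-1,"rx":0,"ry":0,"rz":0},
    {"dx":0,"dy":0,"dz":-1,"rx":0,"ry":0,"rz":0}
  ]
}}

```text
clock: 9.22
tcp_pos: [0.4874, -0.3593, 0.103]
orientation: [-2.269, -2.172, 0.0]
contact_force: [1.0, -0.3, -0.1]
grip_width: 0.0238
gripper_force: 98.7
```

{"op": "send_rows", "data": {
  "deltas": [
    {"dx":0,"dy":0,"dz":-2,"rx":0,"ry":0,"rz":0},
    {"dx":0,"dy":0,"dz":-4,"rx":0,"ry":0,"rz":0},
    {"dx":0,"dy":0,"dz":-6,"rx":0,"ry":0,"rz":0},
    {"dx":0,"dy":0,"dz":-7,"rx":0,"ry":0,"rz":0},
    {"dx":0,"dy":0,"dz":-8,"rx":0,"ry":0,"rz":0}
  ]
}}

```text
clock: 9.63
tcp_pos: [0.487, -0.359, 0.0946]
orientation: [-2.269, -2.172, 0.0]
contact_force: [-0.4, 0.0, -1.8]
grip_width: 0.0237
gripper_force: 98.7
```

{"op": "send_rows", "data": {
  "deltas": [
    {"dx":0,"dy":0,"dz":-0.5,"rx":0,"ry":0,"rz":0},
    {"dx":0,"dy":0,"dz":-1,"rx":0,"ry":0,"rz":0},
    {"dx":0,"dy":0,"dz":-1,"rx":0,"ry":0,"rz":0}
  ]
}}

```text
clock: 9.88
tcp_pos: [0.4873, -0.3593, 0.0941]
orientation: [-2.269, -2.172, 0.0]
contact_force: [0.4, -0.6, -2.1]
grip_width: 0.0239
gripper_force: 98.7
```

{"op": "send_rows", "data": {
  "deltas": [
    {"dx":0,"dy":0,"dz":-0.5,"rx":0,"ry":0,"rz":0},
    {"dx":0,"dy":0,"dz":-1,"rx":0,"ry":0,"rz":0},
    {"dx":0,"dy":0,"dz":-1,"rx":0,"ry":0,"rz":0}
  ]
}}

```text
clock: 10.13
tcp_pos: [0.4874, -0.3595, 0.0934]
orientation: [2.269, 2.172, 0.0]
contact_force: [-0.1, -0.6, -1.3]
grip_width: 0.0239
gripper_force: 98.7
```

{"op": "send_rows", "data": {
  "deltas": [
    {"dx":0,"dy":0,"dz":-0.5,"rx":0,"ry":0,"rz":0},
    {"dx":0,"dy":0,"dz":-1,"rx":0,"ry":0,"rz":0},
    {"dx":0,"dy":0,"dz":-1,"rx":0,"ry":0,"rz":0}
  ]
}}

```text
clock: 10.38
tcp_pos: [0.4875, -0.3596, 0.0927]
orientation: [2.269, 2.172, 0.0]
contact_force: [-1.3, 0.6, 4.1]
grip_width: 0.024
gripper_force: 99.0
```

{"op": "send_rows", "data": {
  "deltas": [
    {"dx":0,"dy":0,"dz":-0.5,"rx":0,"ry":0,"rz":0},
    {"dx":0,"dy":0,"dz":-1,"rx":0,"ry":0,"rz":0},
    {"dx":0,"dy":0,"dz":-1,"rx":0,"ry":0,"rz":0}
  ]
}}

```text
clock: 10.63
tcp_pos: [0.4875, -0.3597, 0.0921]
orientation: [2.269, 2.172, 0.001]
contact_force: [-1.7, 1.8, 8.3]
grip_width: 0.0239
gripper_force: 99.5
```

{"op": "send_rows", "data": {
  "deltas": [
    {"dx":0,"dy":0,"dz":-0.5,"rx":0,"ry":0,"rz":0},
    {"dx":0,"dy":0,"dz":-1,"rx":0,"ry":0,"rz":0},
    {"dx":0,"dy":0,"dz":-1,"rx":0,"ry":0,"rz":0}
  ]
}}

```text
clock: 10.88
tcp_pos: [0.4876, -0.3598, 0.0916]
orientation: [2.269, 2.172, 0.001]
contact_force: [-2.4, 3.0, 13.3]
grip_width: 0.0241
gripper_force: 99.9
```

{"op": "send_rows", "data": {
  "deltas": [
    {"dx":0,"dy":0,"dz":-0.5,"rx":0,"ry":0,"rz":0},
    {"dx":0,"dy":0,"dz":-1,"rx":0,"ry":0,"rz":0},
    {"dx":0,"dy":0,"dz":-1,"rx":0,"ry":0,"rz":0}
  ]
}}

```text
clock: 11.13
tcp_pos: [0.4876, -0.3599, 0.091]
orientation: [2.269, 2.171, 0.002]
contact_force: [-3.4, 2.8, 17.2]
grip_width: 0.0238
gripper_force: 100.3
```

{"op": "send_rows", "data": {
  "deltas": [
    {"dx":0,"dy":0,"dz":3,"rx":0,"ry":0,"rz":0},
    {"dx":0,"dy":0,"dz":15,"rx":0,"ry":0,"rz":0},
    {"dx":0,"dy":0,"dz":40,"rx":0,"ry":0,"rz":0},
    {"dx":0,"dy":0,"dz":70,"rx":0,"ry":0,"rz":0},
    {"dx":0,"dy":0,"dz":99,"rx":0,"ry":0,"rz":0}
  ]
}}

```text
clock: 11.55
tcp_pos: [0.4869, -0.3592, 0.1893]
orientation: [-2.269, -2.171, 0.001]
contact_force: [0.7, -0.4, -2.2]
grip_width: 0.0241
gripper_force: 98.4
```

{"op": "send_rows", "data": {
  "deltas": [
    {"dx":25,"dy":18,"dz":0,"rx":0,"ry":0,"rz":0},
    {"dx":55,"dy":40,"dz":0,"rx":0,"ry":0,"rz":0},
    {"dx":85,"dy":61,"dz":0,"rx":0,"ry":0,"rz":0},
    {"dx":110,"dy":79,"dz":0,"rx":0,"ry":0,"rz":0},
    {"dx":124,"dy":89,"dz":0,"rx":0,"ry":0,"rz":0}
  ]
}}

```text
clock: 11.97
tcp_pos: [0.6151, -0.2661, 0.1881]
orientation: [-2.264, -2.178, -0.003]
contact_force: [0.8, 1.0, -2.1]
grip_width: 0.0241
gripper_force: 98.4
```

{"op": "send_rows", "data": {
  "deltas": [
    {"dx":0,"dy":0,"dz":0,"rx":0,"ry":0,"rz":0},
    {"dx":0,"dy":0,"dz":0,"rx":0,"ry":0,"rz":0},
    {"dx":0,"dy":0,"dz":0,"rx":0,"ry":0,"rz":0}
  ]
}}

```text
clock: 12.22
tcp_pos: [0.6099, -0.2718, 0.1884]
orientation: [-2.272, -2.17, 0.002]
contact_force: [0.6, -1.0, -1.8]
grip_width: 0.0241
gripper_force: 98.4
```

Run:
```python
from h import *
o=r.get_obs(); t=o["tcp_pos"]; print(t,o["orientation"],o["contact_force"])
for n in("scene","wrist","top"):
    f=r.grab_frame(n); P=cloud(f); cv2.imwrite(f"pics/{n}6.png",f["frame"])
    for nm,c in (("a",(.4875,-.3625)),("b",(.491,-.1975))):
        d=np.hypot(P[...,0]-c[0],P[...,1]-c[1]); 
        print(n,nm,"hub",np.median(P[d<.009][:,2]).round(4),"face",np.median(P[(d>.026)&(d<.033)][:,2]).round(4))
    if n=="scene":
        d=np.hypot(P[...,0]-t[0],P[...,1]-t[1])
        for z in np.arange(t[2]-.064,t[2]-.018,.004):
            p=P[(d<.03)&(abs(P[...,2]-z)<.002)]
            if len(p)>2:
                v=p.mean(0)-f["xyz"]; s=np.array([-v[1],v[0]])/np.hypot(*v[:2]); q=p[:,:2]@s; print(round(z-t[2],3),len(p),p.mean(0).round(4),round(np.ptp(q),4),(((q.max()+q.min())/2)-t[:2]@s).round(4))
a=cv2.imread("pics/scene6.png")[100:310,190:380]
cv2.imwrite("pics/c6.png",np.hstack([cv2.resize(a,(450,500)),cv2.resize(cv2.imread("pics/wrist6.png"),(350,500))]))
```

```text
[ 0.6098847  -0.27183848  0.18838561] [-2.2716027  -2.16999573  0.00237087] [ 0.58014539 -1.03390124 -1.80863067]
scene a hub -0.3425 face 0.0332
scene b hub 0.0348 face 0.0342
-0.056 11 [ 0.6036 -0.2777  0.132 ] 0.0163 -0.0019
-0.052 15 [ 0.6049 -0.2802  0.1359] 0.0159 -0.0039
-0.048 17 [ 0.6038 -0.2778  0.1404] 0.0181 -0.0026
-0.044 13 [ 0.6038 -0.2792  0.1447] 0.0181 -0.0025
-0.04 4 [ 0.6024 -0.2802  0.1477] 0.0059 -0.0026
-0.032 7 [ 0.5955 -0.2768  0.1577] 0.0317 0.001
-0.028 75 [ 0.6023 -0.2803  0.161 ] 0.0376 -0.0019
-0.024 53 [ 0.6027 -0.2805  0.1636] 0.0374 -0.0017
-0.02 18 [ 0.6008 -0.2799  0.1686] 0.0235 -0.0026
wrist a hub 0.0337 face 0.0339
wrist b hub 0.034 face 0.0339
top a hub 0.0346 face 0.0347
top b hub 0.6187 face 0.6255
```

View pics/c6.png

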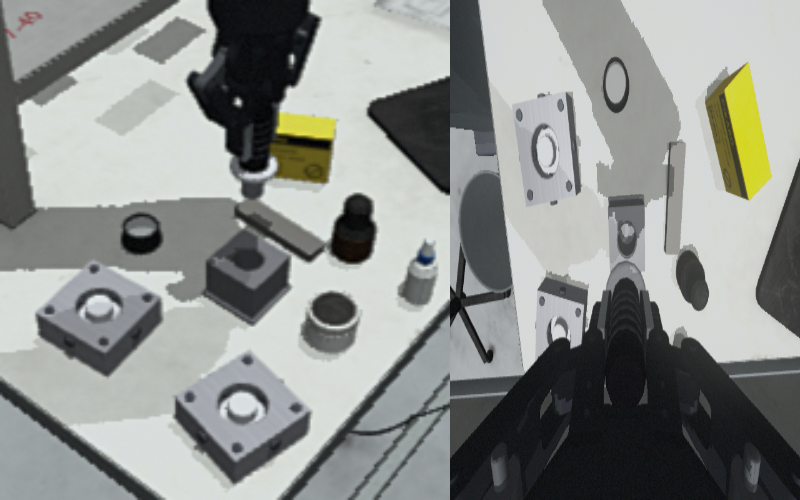

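The cap in housing_a at (243,408) is flush: hub and face both read 0.034 m. The pusher hangs over the stand hole at (247,262), so I'll lower it in.

{"op": "send_rows", "data": {
  "deltas": [
    {"dx":0,"dy":0,"dz":-15,"rx":0,"ry":0,"rz":0},
    {"dx":0,"dy":0,"dz":-30,"rx":0,"ry":0,"rz":0},
    {"dx":0,"dy":0,"dz":-45,"rx":0,"ry":0,"rz":0},
    {"dx":0,"dy":0,"dz":-65,"rx":0,"ry":0,"rz":0},
    {"dx":0,"dy":0,"dz":-70,"rx":0,"ry":0,"rz":0}
  ]
}}

```text
clock: 12.78
tcp_pos: [0.6091, -0.2689, 0.1135]
orientation: [-2.265, -2.168, 0.004]
contact_force: [0.6, 0.7, -1.7]
grip_width: 0.0238
gripper_force: 98.5
```

{"op": "send_rows", "data": {
  "deltas": [
    {"dx":0,"dy":0,"dz":0,"rx":0,"ry":0,"rz":0},
    {"dx":0,"dy":0,"dz":0,"rx":0,"ry":0,"rz":0},
    {"dx":0,"dy":0,"dz":-8,"rx":0,"ry":0,"rz":0},
    {"dx":0,"dy":0,"dz":-16,"rx":0,"ry":0,"rz":0}
  ]
}}

```text
clock: 13.12
tcp_pos: [0.6123, -0.271, 0.1031]
orientation: [2.268, 2.171, 0.002]
contact_force: [-0.9, -0.2, -1.6]
grip_width: 0.024
gripper_force: 98.5
```

{"op": "send_rows", "data": {
  "deltas": [
    {"dx":0,"dy":0,"dz":-5,"rx":0,"ry":0,"rz":0},
    {"dx":0,"dy":0,"dz":-11,"rx":0,"ry":0,"rz":0},
    {"dx":0,"dy":0,"dz":-16,"rx":0,"ry":0,"rz":0},
    {"dx":0,"dy":0,"dz":-21,"rx":0,"ry":0,"rz":0},
    {"dx":0,"dy":0,"dz":-21,"rx":0,"ry":0,"rz":0}
  ]
}}

```text
clock: 13.53
tcp_pos: [0.6108, -0.27, 0.0801]
orientation: [-2.268, -2.171, 0.001]
contact_force: [-0.1, -0.1, -2.2]
grip_width: 0.0237
gripper_force: 98.5
```

{"op": "send_rows", "data": {
  "deltas": [
    {"dx":0,"dy":0,"dz":-1,"rx":0,"ry":0,"rz":0},
    {"dx":0,"dy":0,"dz":-2,"rx":0,"ry":0,"rz":0},
    {"dx":0,"dy":0,"dz":-2,"rx":0,"ry":0,"rz":0}
  ]
}}

```text
clock: 13.78
tcp_pos: [0.6115, -0.2705, 0.0794]
orientation: [2.269, 2.172, 0.0]
contact_force: [0.5, -0.4, -1.4]
grip_width: 0.0239
gripper_force: 98.5
```

{"op": "send_rows", "data": {
  "deltas": [
    {"dx":0,"dy":0,"dz":-0.5,"rx":0,"ry":0,"rz":0},
    {"dx":0,"dy":0,"dz":-1,"rx":0,"ry":0,"rz":0},
    {"dx":0,"dy":0,"dz":-1,"rx":0,"ry":0,"rz":0}
  ]
}}

```text
clock: 14.03
tcp_pos: [0.6116, -0.2705, 0.0787]
orientation: [2.269, 2.172, 0.001]
contact_force: [-1.5, 0.4, 0.8]
grip_width: 0.024
gripper_force: 98.9
```

{"op": "send_rows", "data": {
  "deltas": [
    {"dx":0,"dy":0,"dz":0,"rx":0,"ry":0,"rz":0},
    {"dx":0,"dy":0,"dz":0,"rx":0,"ry":0,"rz":0},
    {"dx":0,"dy":0,"dz":0,"rx":0,"ry":0,"rz":0},
    {"dx":0,"dy":0,"dz":0,"rx":0,"ry":0,"rz":0},
    {"dx":0,"dy":0,"dz":0,"rx":0,"ry":0,"rz":0}
  ],
  "jaw": 85
}}

```text
clock: 14.45
tcp_pos: [0.6114, -0.2704, 0.0783]
orientation: [2.269, 2.172, 0.0]
contact_force: [0.5, -0.1, 0.2]
grip_width: 0.0825
gripper_force: 0.0
```

{"op": "send_rows", "data": {
  "deltas": [
    {"dx":0,"dy":0,"dz":0,"rx":0,"ry":0,"rz":0},
    {"dx":0,"dy":0,"dz":0,"rx":0,"ry":0,"rz":0},
    {"dx":0,"dy":0,"dz":0,"rx":0,"ry":0,"rz":0},
    {"dx":0,"dy":0,"dz":0,"rx":0,"ry":0,"rz":0}
  ]
}}

```text
clock: 14.78
tcp_pos: [0.6114, -0.2704, 0.0783]
orientation: [2.269, 2.172, 0.0]
contact_force: [-0.6, 0.0, -0.4]
grip_width: 0.0851
gripper_force: 0.0
```

{"op": "send_rows", "data": {
  "deltas": [
    {"dx":0,"dy":0,"dz":15,"rx":0,"ry":0,"rz":0},
    {"dx":0,"dy":0,"dz":40,"rx":0,"ry":0,"rz":0},
    {"dx":0,"dy":0,"dz":75,"rx":0,"ry":0,"rz":0},
    {"dx":0,"dy":0,"dz":110,"rx":0,"ry":0,"rz":0},
    {"dx":0,"dy":0,"dz":140,"rx":0,"ry":0,"rz":0}
  ]
}}

```text
clock: 15.2
tcp_pos: [0.6114, -0.2711, 0.2218]
orientation: [2.269, 2.17, 0.001]
contact_force: [0.5, -0.4, 0.3]
grip_width: 0.0849
gripper_force: 0.0
```

{"op": "send_rows", "data": {
  "deltas": [
    {"dx":0,"dy":0,"dz":20,"rx":0,"ry":0,"rz":0},
    {"dx":0,"dy":0,"dz":20,"rx":0,"ry":0,"rz":0},
    {"dx":0,"dy":0,"dz":20,"rx":0,"ry":0,"rz":0},
    {"dx":0,"dy":0,"dz":20,"rx":0,"ry":0,"rz":0}
  ]
}}

```text
clock: 15.53
tcp_pos: [0.611, -0.2701, 0.2381]
orientation: [-2.269, -2.172, -0.0]
contact_force: [-0.2, 0.6, -0.9]
grip_width: 0.0848
gripper_force: 0.0
```

Run:
```python
from h import *
o=r.get_obs(); print(o["tcp_pos"],o["contact_force"],o["grip_width"])
a=r.grab_frame("scene"); b=r.grab_frame("wrist"); P=cloud(b)
p=P[(abs(P[...,2]-.115)<.006)&(np.hypot(P[...,0]-.611,P[...,1]+.273)<.03)]
print(len(p),p.mean(0),cv2.minAreaRect((p[:,:2]*1000).astype(np.float32)))
d=np.hypot(P[...,0]-.4875,P[...,1]+.3625); print(np.median(P[d<.009][:,2]),np.median(P[(d>.026)&(d<.033)][:,2]))
cv2.imwrite("pics/c7.png",np.hstack([cv2.resize(a["frame"][100:310,190:380],(450,500)),cv2.resize(b["frame"],(350,500))]))
```

```text
[ 0.61098722 -0.2700502   0.23812074] [-0.2004427   0.63349685 -0.89210931] 0.08479522913993769
596 [ 0.61120387 -0.27360607  0.11514913] ((611.1107177734375, -274.568115234375), (24.939861297607422, 24.911169052124023), 87.65403747558594)
0.03287004663875345 0.03378572880515407
```

View pics/c7.png

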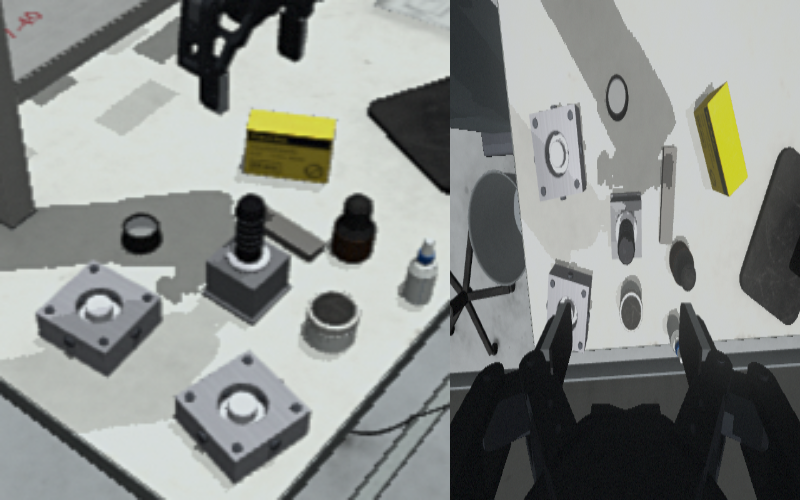

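The pusher stands upright in its stand at (248,235), the cap at (243,408) is flush, and the gripper is clear.

```bash
python3 -c "
from bench import r
print(r.hand_in())"
```

```text
the job is handed in; nothing more can be done
None
```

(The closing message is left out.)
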